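# Set and lock the glaze-spray air pressure

## Task

Get the studio's air compressor ready for glaze spraying: reach through the round opening of the steel guard, pull the black regulator knob up to unlock it, turn it clockwise until the gauge needle stands between the prongs of the set marker, then push the knob fully home so that it locks there. Keep the pressure on the marker, never force the knob's small lock teeth and do not lean on the guard; leave the pots and things around the compressor alone.

Things in the scene. Friction and masses are not known exactly. Their poses are not given: they have to be found in the camera images.
- compressor: Fixed air compressor, sizes in mm: grey lying tank (diameter 150) along its y axis from y -310 (handle to -340) to +160; dark deck at height 189. Origin on the table straight under the knob's axis; z up. Black motor cover at x +-68, y -280 to -110, top 277; pressure switch and relief valve at y -105 to -71, up to 244; gauge at y +105.
- guard: Fixed steel guard: a level sheet 130 mm along x by 124 along y, 4 thick, top face at height 254, centred on the knob's axis and carried by side strips at x +-64; open towards +-y. Same origin and axes as the compressor. The hand must not press on it with more than 15 N.
- guard_opening (a point): Centre of the round hand opening in the guard sheet, diameter 100 mm, at the sheet's top face. Its vertical axis is the knob's axis: whatever stays within 50 mm of that axis passes.
- reg_knob: Black ribbed regulator knob, an upright cylinder of diameter 36 mm, height 34. Origin at the centre of its underside, z up, x along the white index line on top. Home: underside at height 207, top 241 (13 below the guard's top face); below it a housing of diameter 48 ends at 203. Lifted clear of the teeth it turns against a drag of 0.08 N m; clockwise from above raises the pressure.
- knob_top (a point): Centre of the knob's top face, on its axis.
- reg_lift (a joint): Lift of the knob in m: 0 = fully home, locked (so at the start); about 0.0035 = standing on the tooth tops; 0.007 = fully up, against a stop. It slides with about 2 N of drag and stays where it is left. Above about 0.004 it turns freely; pushed home it cannot turn. Caught part way (0.001 to 0.003) on the side of a tooth, it twists the hand the way it wants to yield.
- lock_ring: Fine lock teeth round the neck, hidden in the knob, radius 16 mm; 1 to 2 degrees of play when locked. Pushed down, the knob goes home only over a gap, else stands on the tooth tops and must be turned a little (at most 10 degrees, either way) to drop in. More than 25 N between knob and teeth (twisting it locked, or pressing tooth on tooth) damages them. Origin: knob's underside when home.
- gauge_needle (a joint): Angle of the gauge needle, rad, growing clockwise seen from above (rising pressure). It follows the knob: 0.45 rad for each rad of clockwise knob turn. Starts near 0.
- set_marker (a joint): Angle of the set marker, rad, on the same scale as the needle: the needle is dead on the marker when the two joints are equal. The marker is stiff and stays where it is; it lies 0.36 to 0.58 above the needle at the start.
- needle_tip (a point): Point on the thin black needle at 22 from the centre of the white dial. The gauge is round, diameter 63, dial facing up at height 237, and stands at the compressor's y +105.
- marker_mid (a point): Middle between the two prongs of the small brass set marker clipped on the gauge rim, at 22 from the centre of the dial. The prongs stand about 8 apart; the needle is set when its tip is within 3.2 of this point.
- pinch_pot: Loose bisque bowl, diameter 90, height 60, beside the compressor; origin at the centre of its underside.
- glaze_jar: Loose white jar with lid, diameter 72, height 95; origin at the centre of its underside.
- basket: Loose blue plastic basket 90 by 150, height 50; origin at the centre of its underside.

How it is judged:
On the way, in this order (a step that is already met when the one before it is completed fails the run):
1. the regulator knob is pulled up, clear of its lock teeth (value of joint reg_lift above 0.005 m), for 0.2 s.
2. with the knob still up, the needle is turned to between the prongs of the marker (distance between needle_tip and marker_mid below 0.0032 m and value of joint reg_lift above 0.0025 m), for 0.2 s.
At the end, for the whole second after the job is handed in: The knob is pushed home (lifted less than 1.5 mm, so locked by its teeth), the needle tip is within 3.2 mm of the middle of the set marker (between its prongs), and the hand is off the knob (value of joint reg_lift below 0.0015 m and distance between needle_tip and marker_mid below 0.0032 m); the robot touches nothing.
It fails at once if the lock teeth were forced: the knob bore on them with more than 25 N (contact force between reg_knob and lock_ring above 25 N).
It fails at once if the arm or hand leant on the steel guard with more than 15 N (contact force between any of the arm, the fingers and guard above 15 N).
It fails at once if a pot, jar or basket beside the compressor was pushed away more than 30 mm (distance of any of pinch_pot, glaze_jar, basket from where it was at the start of the episode above 0.03 m).
It also fails if it takes over 62 s, if anything falls off the work surface, if the arm or the gripper's body presses on something with over 40 N, if the wrist force passes 120 N, or if a joint passes its speed limit or range.

## Robot

A 6-joint arm with a two-finger parallel gripper is mounted at the origin on the work surface. World frame = base frame: x ahead of the robot, y to its left, z up, the work surface at z = 0. Lengths are in m, angles in rad, forces in N, time in s.
With the tool pointing down it reaches from about 0.4 to 0.825 m from the base axis. Payload 7 kg.
Tool frame: the origin (TCP) lies midway between the tips of the shut fingers; the grasp point (between the pads) lies 19 mm behind it; z points along the fingers, y is the line along which they close (so a half turn about z gives the same grasp; the last joint's range is limited). The gripper opens to 88 mm and grips with 3 to 60 N. Pads are 19 mm wide; open, the fingers measure 130 mm over their backs; the gripper's body (78 mm by 193 mm) begins 47 mm behind the grasp point.
Start: joints at [-0.887, 0.359, 0.012, 0, -1.224, -0.288], TCP at [0.26, -0.623, 0.227] pointing down, gripper open.
Joint ranges: [-3.07, 3.07], [-1.43, 2.12], [-1.02, 1.25], [-3.03, 1.67], [-3.05, -0], [-3.03, 3.03]. Speed limits (rad/s): [2.39, 2.39, 3.01, 3.14, 3.14, 3.14].

## Interface

Orientations are given as a rotation vector (axis times angle).
In Python, from rig import env gives the robot as it stands. The module is installed in compiled form; this text tells all that it offers.
- The arm moves only by the shell command python3 -m creep 'ROWS' [OPENING] [FORCE]. ROWS is JSON, a list of rows, each an object of numbers: "dx", "dy", "dz": the shift along the tool's x, y, z in mm; "rx", "ry", "rz": the turn, a rotation vector about the tool's x, y, z in degrees. In form: [{"dx": .., "dy": .., "dz": .., "rx": .., "ry": .., "rz": ..}, ...]. A call has 1 to 10 rows; each row is the pose to reach, as a shift and turn from the pose commanded when the call began, along the tool's axes at that moment; what a row does not reach only later rows make up. A row lasts 1/12 s, in which the tool goes at most 41.7 mm and 7.16 degrees, less where a joint would pass 70% of its speed; a pose out of reach is approached as far as the arm can. A call with a gripper value outside its range is refused whole. OPENING is the opening, from 0 (shut) to 1 (fully open), set as the call begins (- or left out, the last holds). The fingers move at their own pace and stop on an object; FORCE is the grip in N (left out, the last holds). Time passes only in rows, so rows that repeat a pose let the fingers close. It gives the time, the measured TCP pose, the force, the opening and the grip force at its end, in the units of the state.
- env.observe(): the state, without advancing time (a new reading comes with each control period).
- env.grab_frame(name): name is "scene" or "side" or "wrist"; returns a dict with "frame" (384x512x3 uint8, blue, green, red), "camera_matrix" (3x3 intrinsics, pixels), "extrinsics" (4x4, takes a point from camera to world coordinates). Camera axes: x right, y up, looking along -z (the intrinsics and any distortion apply to the point x, -y, -z); pixel columns grow to the right and rows downward; lengths in m; the calibration is good to about 2 mm. The wrist camera is an equidistant fisheye: a pixel r from the principal point sees the ray r / f radians off the axis. A picture is of the moment at which its call begins. There is no depth.
- env.hand_in(): hands the job in; it is judged then, once.
The state is a dict: "clock": time; "q": joint angles; "joint_vel": joint speeds; "tau": joint torques, N m; "ee_pos": TCP position; "orientation": TCP orientation; "wrist_force": force on the tool from outside, world axes, zero at the start; "torque": the same for the moment, N m; "width": finger opening in m; "grasp_force": force on a finger pad.
Only numpy, scipy, OpenCV 4.12 (cv2) and the standard library are available. Lean on these libraries where they do the work, as an engineer would, in place of code of your own. Each camera call takes 0.05 s, during which the arm holds its last target. There are 200 camera calls.

## Working session

There is one attempt and no reset: what is moved stays moved. The work goes in short steps, Python scripts to look and compute and a shell command to move; the robot and the scene stay as the last step left them, time stands still between calls to the robot, and variables do not carry over. Pictures are saved under pics/ and viewed, at most 10 in all, crops included, and the job is handed in when it is done.

```bash
mkdir -p pics
python3 - <<'E'
from rig import env
import cv2,numpy as np
s=env.observe();print(s)
for n in ["scene","side","wrist"]:
    f=env.grab_frame(n);np.savez(f"pics/{n}0.npz",**{k:np.array(v) for k,v in f.items()})
    cv2.imwrite(f"pics/{n}0.png",f["frame"]);print(n,f["camera_matrix"],f["extrinsics"],[k for k in f])
a=[cv2.imread(f"pics/{n}0.png") for n in("scene","side")]
E
```

```text
{'clock': 0.0, 'q': array([-8.86887855e-01,  3.59363421e-01,  1.10865295e-02, -3.54473208e-04,
       -1.22411548e+00, -2.88129116e-01]), 'joint_vel': array([-5.33056085e-04,  6.49877849e-04,  8.57370476e-05,  5.68843374e-04,
       -2.81107312e-03,  7.16440978e-04]), 'tau': array([ 2.75791681e-03, -5.82715380e+01,  2.93055975e+01,  6.99669912e+00,
        7.02558857e-03, -1.46841026e-04]), 'ee_pos': array([ 0.26004057, -0.62237539,  0.22564913]), 'orientation': array([ 6.17364399e-01, -3.07987452e+00, -2.46093560e-03]), 'wrist_force': array([-0.33167275, -0.03282296,  0.80299867]), 'torque': array([ 0.00176668,  0.01513955, -0.02801268]), 'grasp_force': 0.0, 'width': 0.08736765802303294}
scene [[389.93003033   0.         256.89037455]
 [  0.         389.93003033 188.04454442]
 [  0.           0.           1.        ]] [[ 0.40559139 -0.52723109  0.74667463  1.25205021]
 [ 0.91395962  0.22215342 -0.33959633 -0.13177441]
 [ 0.01316942  0.82016781  0.57197144  0.67164752]
 [ 0.          0.          0.          1.        ]] ['frame', 'camera_matrix', 'extrinsics']
side [[356.23438588   0.         259.23605596]
 [  0.         356.23438588 187.77196277]
 [  0.           0.           1.        ]] [[ 0.97222671 -0.13441912  0.19159     0.77125918]
 [ 0.23381683  0.59368094 -0.76998223 -0.47353081]
 [-0.010243    0.79339425  0.60862192  0.65856555]
 [ 0.          0.          0.          1.        ]] ['frame', 'camera_matrix', 'extrinsics']
wrist [[297.31863964   0.         256.79524769]
 [  0.         297.31863964 192.12664062]
 [  0.           0.           1.        ]] [[-3.83544618e-01 -8.82250124e-01 -2.72998616e-01  1.87014356e-01]
 [ 9.23522215e-01 -3.66245572e-01 -1.13889858e-01 -6.53810436e-01]
 [ 4.94806983e-04 -2.95802128e-01  9.55249107e-01  3.83886136e-01]
 [ 0.00000000e+00  0.00000000e+00  0.00000000e+00  1.00000000e+00]] ['frame', 'camera_matrix', 'extrinsics']
```

View pics/scene0.png

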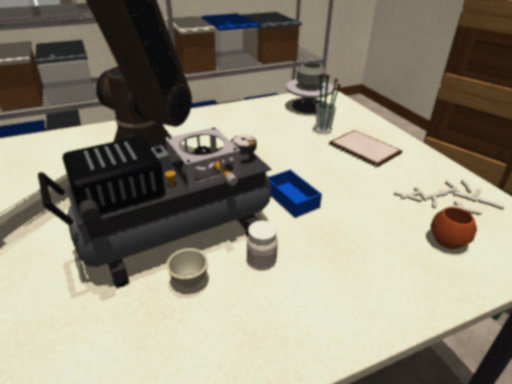

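View pics/wrist0.png

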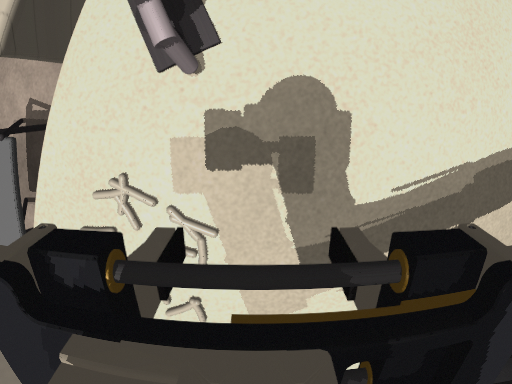

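The scene view shows the guard opening near (203,147), the gauge near (244,143) and the motor cover on the left. The wrist view shows only the table, the fingers and a corner of the compressor. Next I'll measure the guard and gauge in the scene view and look at the side view.

```bash
cat > h.py <<'E'
import numpy as np,cv2
def ray(f,uv,fish=False):
    K=f["camera_matrix"];T=f["extrinsics"]
    x=(uv[0]-K[0,2])/K[0,0];y=(uv[1]-K[1,2])/K[1,1]
    if fish:
        r=np.hypot(x,y);d=np.array([x*np.sin(r)/r,-y*np.sin(r)/r,-np.cos(r)])
    else: d=np.array([x,-y,-1.])
    return T[:3,3],T[:3,:3]@d
def onz(f,uv,z,fish=False):
    o,d=ray(f,uv,fish);return o+d*(z-o[2])/d[2]
def proj(f,p,fish=False):
    K=f["camera_matrix"];T=f["extrinsics"];c=T[:3,:3].T@(np.asarray(p)-T[:3,3]);v=np.array([c[0],-c[1]])
    if fish: v=v/np.linalg.norm(v)*np.arctan2(np.linalg.norm(v),-c[2])
    else: v=v/-c[2]
    return v*K[0,0]+K[:2,2]
E
python3 - <<'E'
from h import *
f=np.load("pics/scene0.npz")
for uv,z in(((203,147),.254),((244,143),.237)): print(onz(f,uv,z))
a=f["frame"][110:210,140:290];b=np.load("pics/side0.npz")["frame"]
im=np.vstack([cv2.resize(a,(600,400),interpolation=2)]);cv2.imwrite("pics/z.png",im)
E
```

```text
[0.51673557 0.07099762 0.254     ]
[0.50499275 0.17309998 0.237     ]
```

View pics/side0.png

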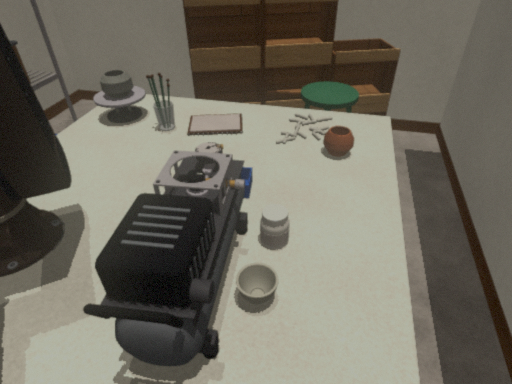

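View pics/z.png

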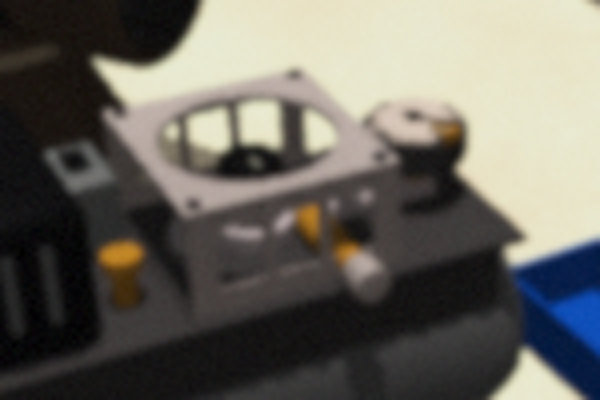

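The side view shows the hole centre near (197,172). The zoomed crop puts the hole centre at scene pixel (202.5,144) and the gauge at (244,140), with brass at its rim. The knob axis is therefore near (0.52, 0.07). I'll lift and travel over there with the fingers narrowed to pass the opening.

```bash
python3 -m creep '[{"dz":-40},{"dz":-80},{"dz":-120},{"dx":-18,"dy":20,"dz":-150},{"dx":-45,"dy":48,"dz":-165},{"dx":-72,"dy":77,"dz":-175},{"dx":-100,"dy":107,"dz":-175},{"dx":-128,"dy":137,"dz":-175},{"dx":-156,"dy":167,"dz":-175},{"dx":-184,"dy":197,"dz":-175}]' 0.52 20; python3 -m creep '[{"dx":-28,"dy":30},{"dx":-56,"dy":60},{"dx":-84,"dy":90},{"dx":-112,"dy":120},{"dx":-140,"dy":150},{"dx":-168,"dy":180},{"dx":-196,"dy":210},{"dx":-224,"dy":240},{"dx":-252,"dy":270},{"dx":-270,"dy":290}]'
```

```text
invalid input at $[0]: expected keys dx, dy, dz, rx, ry, rz
invalid input at $[0]: expected keys dx, dy, dz, rx, ry, rz
```

```bash
python3 -m creep '[{"dx":0,"dy":0,"dz":-40,"rx":0,"ry":0,"rz":0},{"dx":0,"dy":0,"dz":-80,"rx":0,"ry":0,"rz":0},{"dx":0,"dy":0,"dz":-120,"rx":0,"ry":0,"rz":0},{"dx":-18,"dy":20,"dz":-150,"rx":0,"ry":0,"rz":0},{"dx":-45,"dy":48,"dz":-165,"rx":0,"ry":0,"rz":0},{"dx":-72,"dy":77,"dz":-175,"rx":0,"ry":0,"rz":0},{"dx":-100,"dy":107,"dz":-175,"rx":0,"ry":0,"rz":0},{"dx":-128,"dy":137,"dz":-175,"rx":0,"ry":0,"rz":0},{"dx":-156,"dy":167,"dz":-175,"rx":0,"ry":0,"rz":0},{"dx":-184,"dy":197,"dz":-175,"rx":0,"ry":0,"rz":0}]' 0.52 20; python3 -m creep '[{"dx":-28,"dy":30,"dz":0,"rx":0,"ry":0,"rz":0},{"dx":-56,"dy":60,"dz":0,"rx":0,"ry":0,"rz":0},{"dx":-84,"dy":90,"dz":0,"rx":0,"ry":0,"rz":0},{"dx":-112,"dy":120,"dz":0,"rx":0,"ry":0,"rz":0},{"dx":-140,"dy":150,"dz":0,"rx":0,"ry":0,"rz":0},{"dx":-168,"dy":180,"dz":0,"rx":0,"ry":0,"rz":0},{"dx":-196,"dy":210,"dz":0,"rx":0,"ry":0,"rz":0},{"dx":-224,"dy":240,"dz":0,"rx":0,"ry":0,"rz":0},{"dx":-252,"dy":270,"dz":0,"rx":0,"ry":0,"rz":0},{"dx":-280,"dy":300,"dz":0,"rx":0,"ry":0,"rz":0}]'
```

```text
clock: 0.98
ee_pos: [0.354, -0.3682, 0.4014]
orientation: [-0.617, 3.08, 0.0]
wrist_force: [0.6, -0.5, 1.2]
width: 0.0459
grasp_force: 0.0
clock: 1.82
ee_pos: [0.4967, 0.0168, 0.4018]
orientation: [-0.618, 3.08, 0.0]
wrist_force: [1.7, -1.4, -0.4]
width: 0.0455
grasp_force: 0.0
```

```bash
python3 -m creep '[{"dx":-20,"dy":22,"dz":0,"rx":0,"ry":0,"rz":0},{"dx":-40,"dy":44,"dz":0,"rx":0,"ry":0,"rz":0},{"dx":-40,"dy":44,"dz":0,"rx":0,"ry":0,"rz":0}]'
python3 - <<'E'
from rig import env
from h import *
s=env.observe();print(s["q"],s["ee_pos"],s["orientation"],s["width"])
f=env.grab_frame("wrist");np.savez("pics/w1.npz",**f);cv2.imwrite("pics/w1.png",f["frame"])
E
```

```text
clock: 2.07
ee_pos: [0.5177, 0.0748, 0.4]
orientation: [0.622, -3.077, -0.0]
wrist_force: [-0.3, -0.2, -0.8]
width: 0.046
grasp_force: 0.0
[ 5.18261793e-01  4.06383804e-02 -6.23088093e-03 -7.95850586e-04
 -1.52585564e+00 -1.69018180e+00] [0.51773392 0.07479261 0.39999001] [ 6.21939731e-01 -3.07729215e+00 -2.36147272e-04] 0.0460415128168925
```

View pics/w1.png

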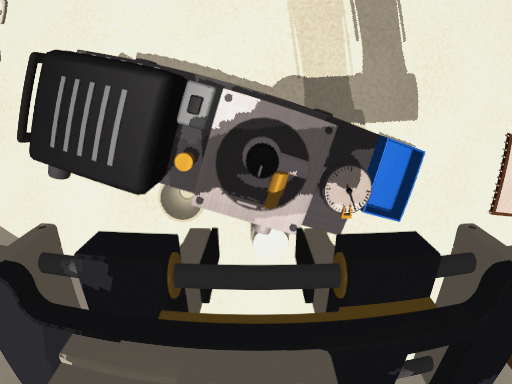

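The wrist view shows the guard hole around (263,165), the knob top at (262,157) with its index line, and the gauge at (348,188). The brass marker is at (347,214). I'll zoom in on the guard and gauge to measure pixels.

Run:
```python
from h import *
f=np.load("pics/w1.npz");im=f["frame"]
a=cv2.resize(im[158:222,316:380],(512,512),interpolation=cv2.INTER_CUBIC)
cv2.imwrite("pics/g1.png",a)
p=onz(f,(262,157),.241,True);print("knob",p)
# guard sheet holes (dark bolts) at corners
for uv in((229,98),(329,130),(199,200),(303,229)):print(uv,onz(f,uv,.254,True))
print("gauge",onz(f,(348,188),.237,True))
```

```text
knob [0.49624069 0.07085371 0.241     ]
(229, 98) [0.45056661 0.01519302 0.254     ]
(329, 130) [0.44006504 0.12261396 0.254     ]
(199, 200) [0.56416793 0.02465892 0.254     ]
(303, 229) [0.55142501 0.14441842 0.254     ]
gauge [0.49064053 0.17733831 0.237     ]
```

View pics/g1.png

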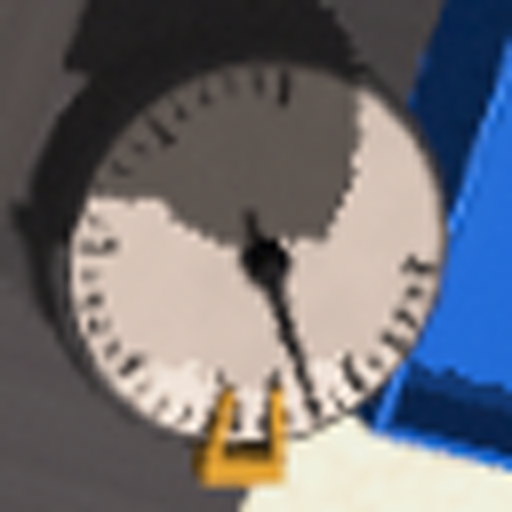

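```bash
cat > ang.py <<'E'
from h import *
def ang(f,c,n,m,off,s):
    P=[onz(f,(off[0]+(q[0]+.5)/s-.5,off[1]+(q[1]+.5)/s-.5),.237,True) for q in(c,n,m)]
    a=[np.arctan2(*(p-P[0])[[1,0]]) for p in P[1:]]
    d=(a[0]-a[1]+np.pi)%(2*np.pi)-np.pi  # clockwise positive
    print("centre",P[0],"needle->marker cw rad",d,"knob deg",np.degrees(d)/.45,"radii",[np.linalg.norm(p-P[0]) for p in P[1:]])
E
python3 - <<'E'
from ang import *
f=np.load("pics/w1.npz")
for m in((251,395),(246,430)):ang(f,(266,258),(314,400),m,(316,158),8)
im=f["frame"]
# hole: fit ellipse to boundary of bright sheet around the hole, in world coords along rays
g=cv2.GaussianBlur(cv2.cvtColor(im,cv2.COLOR_BGR2GRAY),(3,3),0).astype(float)
for c0 in((.4985,.0735),):
    c=np.array(c0)
    for it in range(4):
        pts=[]
        for t in np.radians(np.arange(0,360,6)):
            rr=np.arange(.042,.058,.0005)
            v=[g[tuple(np.round(proj(f,[c[0]+r*np.cos(t),c[1]+r*np.sin(t),.254],True)).astype(int)[::-1])] for r in rr]
            d=np.array(v[6:])-np.array(v[:-6]);i=d.argmax()
            if d[i]>35: pts.append(c+rr[i+3]*np.array([np.cos(t),np.sin(t)]))
        p=np.array(pts);A=np.c_[2*p,np.ones(len(p))];s=np.linalg.lstsq(A,(p**2).sum(1),rcond=None)[0]
        c=s[:2];print(len(p),c,np.sqrt(s[2]+c@c))
E
```

```text
centre [0.49219994 0.1793022  0.237     ] needle->marker cw rad 0.4322030509840298 knob deg 55.02980158680544 radii [np.float64(0.02419874661952434), np.float64(0.021206344273370984)]
centre [0.49219994 0.1793022  0.237     ] needle->marker cw rad 0.43759262357439965 knob deg 55.7160232819334 radii [np.float64(0.02419874661952434), np.float64(0.026756604594216454)]
55 [0.50080362 0.07218833] 0.049866705101888335
56 [0.50124808 0.07288561] 0.049792983164513145
56 [0.50138187 0.07280914] 0.049804767879413375
56 [0.50143025 0.07280843] 0.04975165789309679
```

The hole fit is clean: centre (0.5014, 0.0728), radius 49.8 mm. The knob needs about 55° clockwise, with roughly ±18° allowed. I'll centre over it, turn −10° for wrist room, and descend.

```bash
python3 -m creep '[{"dx":16,"dy":4.5,"dz":10,"rx":0,"ry":0,"rz":-5},{"dx":16,"dy":4.5,"dz":40,"rx":0,"ry":0,"rz":-10},{"dx":16,"dy":4.5,"dz":75,"rx":0,"ry":0,"rz":-10},{"dx":16,"dy":4.5,"dz":110,"rx":0,"ry":0,"rz":-10},{"dx":16,"dy":4.5,"dz":125,"rx":0,"ry":0,"rz":-10},{"dx":16,"dy":4.5,"dz":125,"rx":0,"ry":0,"rz":-10},{"dx":16,"dy":4.5,"dz":125,"rx":0,"ry":0,"rz":-10}]'
python3 - <<'E'
from rig import env
from h import *
s=env.observe();print(s["q"],s["ee_pos"],s["wrist_force"])
for n in("wrist","side"):
    f=env.grab_frame(n);np.savez(f"pics/{n}2.npz",**f)
    if n=="wrist":
        im=f["frame"].copy()
        for c,r,z in((( .5014,.0728),.05,.254),((.5014,.0728),.018,.241)):
            p=np.array([proj(f,[c[0]+r*np.cos(t),c[1]+r*np.sin(t),z],True) for t in np.linspace(0,6.28,40)])
            for q in p: cv2.circle(im,tuple(np.round(q).astype(int)),0,(0,255,0),-1)
        cv2.imwrite("pics/w2.png",im)
E
```

```text
clock: 2.7
ee_pos: [0.5, 0.0678, 0.2768]
orientation: [0.883, -3.014, 0.001]
wrist_force: [0.6, 0.9, 0.3]
width: 0.0454
grasp_force: 0.0
[ 5.25223260e-01  4.43104706e-02 -2.73919860e-01  5.73039321e-04
 -1.25357125e+00 -1.52631467e+00] [0.50000311 0.06784332 0.27681908] [0.6273995  0.92306842 0.25572191]
```

View pics/w2.png

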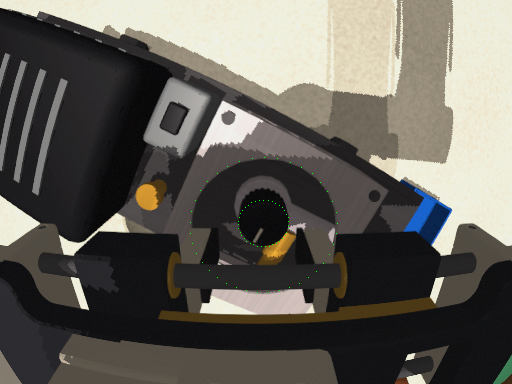

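The wrist view shows the projected hole and knob circles lying right on the real edges, with the knob at (262,222), so the centre is confirmed. The tool sits about 5 mm off, so I'll re-read the pose and correct it.

```bash
cat > to.py <<'E'
from rig import env
from scipy.spatial.transform import Rotation as R
import numpy as np
def to(p):
    s=env.observe();r=R.from_rotvec(s["orientation"]);print("pos",s["ee_pos"].round(4),"shift mm",(1000*(r.inv().apply(np.array(p)-s["ee_pos"]))).round(1),"F",s["wrist_force"].round(1),"T",s["torque"].round(3),"w",s["width"].round(4),s["grasp_force"],"q6",s["q"][5].round(3),"zaxis",r.as_matrix()[:,2].round(4),"t",s["clock"])
E
python3 -c "
from to import to
to([.5014,.0728,.211])"
```

```text
Traceback (most recent call last):
  File "to.py", line 5, in to
    s=env.observe();r=R.from_rotvec(s["orientation"]);print("pos",s["ee_pos"].round(4),"shift mm",(1000*(r.inv().apply(np.array(p)-s["ee_pos"]))).round(1),"F",s["wrist_force"].round(1),"T",s["torque"].round(3),"w",s["width"].round(4),s["grasp_force"],"q6",s["q"][5].round(3),"zaxis",r.as_matrix()[:,2].round(4),"t",s["clock"])
                                                                                                                                                                                                                      ^^^^^^^^^^^^^^^^
AttributeError: 'float' object has no attribute 'round'
```

```bash
sed -i 's/s\["width"\].round(4)/round(s["width"],4)/' to.py
python3 -c "
from to import to
to([.5014,.0728,.211])"
```

```text
pos [0.5011 0.0685 0.2784] shift mm [-2.4  3.5 67.4] F [ 0.1 -0.6  0.9] T [ 0.042 -0.041 -0.033] w 0.0455 0.0 q6 -1.526 zaxis [ 2.5e-03  6.0e-04 -1.0e+00] t 2.8
```

```bash
python3 -m creep '[{"dx":-2.4,"dy":3.5,"dz":0,"rx":0,"ry":0,"rz":0},{"dx":-2.4,"dy":3.5,"dz":0,"rx":0,"ry":0,"rz":0},{"dx":-2.4,"dy":3.5,"dz":0,"rx":0,"ry":0,"rz":0}]';for i in 1 2 3; do python3 -m creep '[{"dx":0,"dy":0,"dz":0,"rx":0,"ry":0,"rz":0}]' >/dev/null; python3 -c "
from to import to
to([.5014,.0728,.211])"; done
```

```text
clock: 3.05
ee_pos: [0.5007, 0.0733, 0.2775]
orientation: [-0.884, 3.013, 0.001]
wrist_force: [0.4, 0.2, -0.4]
width: 0.0456
grasp_force: 0.0
pos [0.5005 0.0731 0.2771] shift mm [-0.5 -0.8 66.1] F [0.4 0.4 0.2] T [ 0.005 -0.001 -0.035] w 0.0453 0.0 q6 -1.534 zaxis [ 8.e-04  4.e-04 -1.e+00] t 3.1333
pos [0.5004 0.073  0.2768] shift mm [-0.7 -0.7 65.8] F [ 0.4 -0.5  0.4] T [0.044 0.008 0.007] w 0.046 0.0 q6 -1.534 zaxis [ 4.e-04  2.e-04 -1.e+00] t 3.2167
pos [0.5003 0.0729 0.2767] shift mm [-0.8 -0.7 65.7] F [-0.1 -0.1  0.6] T [0.02  0.051 0.05 ] w 0.0456 0.0 q6 -1.534 zaxis [ 1.e-04  1.e-04 -1.e+00] t 3.3
```

Aligned to within 1 mm, so I'm descending through the opening.

```bash
python3 -m creep '[{"dx":-0.7,"dy":-0.7,"dz":8,"rx":0,"ry":0,"rz":0},{"dx":-0.7,"dy":-0.7,"dz":16,"rx":0,"ry":0,"rz":0},{"dx":-0.7,"dy":-0.7,"dz":24,"rx":0,"ry":0,"rz":0},{"dx":-0.7,"dy":-0.7,"dz":32,"rx":0,"ry":0,"rz":0},{"dx":-0.7,"dy":-0.7,"dz":32,"rx":0,"ry":0,"rz":0}]'; python3 -m creep '[{"dx":0,"dy":0,"dz":8,"rx":0,"ry":0,"rz":0},{"dx":0,"dy":0,"dz":16,"rx":0,"ry":0,"rz":0},{"dx":0,"dy":0,"dz":24,"rx":0,"ry":0,"rz":0},{"dx":0,"dy":0,"dz":32,"rx":0,"ry":0,"rz":0},{"dx":0,"dy":0,"dz":33,"rx":0,"ry":0,"rz":0},{"dx":0,"dy":0,"dz":33,"rx":0,"ry":0,"rz":0},{"dx":0,"dy":0,"dz":33,"rx":0,"ry":0,"rz":0}]';  python3 -c "
from to import to
to([.5014,.0728,.211])"
```

```text
clock: 3.72
ee_pos: [0.5002, 0.0723, 0.2421]
orientation: [0.882, -3.011, 0.0]
wrist_force: [-0.3, -0.9, -0.6]
width: 0.0454
grasp_force: 0.0
clock: 4.3
ee_pos: [0.5014, 0.0727, 0.2117]
orientation: [-0.884, 3.015, -0.0]
wrist_force: [-0.0, -0.1, -0.6]
width: 0.0457
grasp_force: 0.0
pos [0.5014 0.0727 0.2117] shift mm [-0.   0.1  0.7] F [-0.  -0.1 -0.6] T [-0.016  0.043 -0.01 ] w 0.0457 0.0 q6 -1.533 zaxis [ 1.e-04 -2.e-04 -1.e+00] t 4.3
```

Now closing gently.

```bash
python3 -m creep '[{"dx":0,"dy":0,"dz":0,"rx":0,"ry":0,"rz":0},{"dx":0,"dy":0,"dz":0,"rx":0,"ry":0,"rz":0},{"dx":0,"dy":0,"dz":0,"rx":0,"ry":0,"rz":0},{"dx":0,"dy":0,"dz":0,"rx":0,"ry":0,"rz":0},{"dx":0,"dy":0,"dz":0,"rx":0,"ry":0,"rz":0},{"dx":0,"dy":0,"dz":0,"rx":0,"ry":0,"rz":0}]' 0.36 8;  python3 -c "
from to import to
to([.5014,.0728,.211])"
```

```text
clock: 4.8
ee_pos: [0.5009, 0.0736, 0.2119]
orientation: [-0.884, 3.014, 0.003]
wrist_force: [-3.5, 4.8, 2.3]
width: 0.0359
grasp_force: 8.0
pos [0.5009 0.0736 0.2119] shift mm [ 0.  -1.   0.9] F [-3.5  4.8  2.3] T [1.865 1.481 0.002] w 0.0359 8.001234456896782 q6 -1.533 zaxis [-1.0e-04  1.8e-03 -1.0e+00] t 4.8
```

```bash
python3 -m creep '[{"dx":0,"dy":1,"dz":0,"rx":0,"ry":0,"rz":0},{"dx":0,"dy":1,"dz":0,"rx":0,"ry":0,"rz":0}]';python3 -m creep '[{"dx":0,"dy":0.3,"dz":0,"rx":0,"ry":0,"rz":0},{"dx":0,"dy":0.3,"dz":0,"rx":0,"ry":0,"rz":0},{"dx":0,"dy":0.3,"dz":0,"rx":0,"ry":0,"rz":0}]' 0.2 20;  python3 -c "
from to import to
to([.5014,.0728,.211])"
```

```text
clock: 4.97
ee_pos: [0.5009, 0.0738, 0.2119]
orientation: [-0.884, 3.014, 0.0]
wrist_force: [-1.4, 1.3, 1.6]
width: 0.0355
grasp_force: 8.0
clock: 5.22
ee_pos: [0.5008, 0.0738, 0.2119]
orientation: [-0.884, 3.014, -0.0]
wrist_force: [-1.1, 1.0, 3.7]
width: 0.0355
grasp_force: 20.0
pos [0.5008 0.0738 0.2119] shift mm [ 0.1 -1.1  0.9] F [-1.1  1.   3.7] T [0.108 0.239 0.022] w 0.0355 20.000324249267578 q6 -1.536 zaxis [ 7.e-04  1.e-04 -1.e+00] t 5.2167
```

Centred and gripped; lifting.

```bash
python3 -m creep '[{"dx":0,"dy":0,"dz":-1,"rx":0,"ry":0,"rz":0},{"dx":0,"dy":0,"dz":-2,"rx":0,"ry":0,"rz":0},{"dx":0,"dy":0,"dz":-3,"rx":0,"ry":0,"rz":0},{"dx":0,"dy":0,"dz":-4,"rx":0,"ry":0,"rz":0},{"dx":0,"dy":0,"dz":-5,"rx":0,"ry":0,"rz":0},{"dx":0,"dy":0,"dz":-6,"rx":0,"ry":0,"rz":0},{"dx":0,"dy":0,"dz":-6.5,"rx":0,"ry":0,"rz":0},{"dx":0,"dy":0,"dz":-6.5,"rx":0,"ry":0,"rz":0},{"dx":0,"dy":0,"dz":-6.5,"rx":0,"ry":0,"rz":0}]';  python3 -c "
from to import to
to([.5008,.0738,.211])"
```

```text
clock: 5.97
ee_pos: [0.5007, 0.0738, 0.2183]
orientation: [-0.884, 3.014, -0.0]
wrist_force: [2.8, 0.6, -1.5]
width: 0.0354
grasp_force: 20.0
pos [0.5007 0.0738 0.2183] shift mm [-0.1 -0.   7.3] F [ 2.8  0.6 -1.5] T [-0.248 -1.049 -0.011] w 0.0354 19.998881220817566 q6 -1.536 zaxis [ 4.e-04  0.e+00 -1.e+00] t 5.9667
```

```bash
python3 -m creep '[{"dx":0,"dy":0,"dz":0,"rx":0,"ry":0,"rz":1},{"dx":0,"dy":0,"dz":0,"rx":0,"ry":0,"rz":2},{"dx":0,"dy":0,"dz":0,"rx":0,"ry":0,"rz":3},{"dx":0,"dy":0,"dz":0,"rx":0,"ry":0,"rz":4},{"dx":0,"dy":0,"dz":0,"rx":0,"ry":0,"rz":5}]';  python3 -c "
from to import to
to([.5008,.0738,.211])"
```

```text
clock: 6.38
ee_pos: [0.5007, 0.0738, 0.2183]
orientation: [-0.749, 3.051, -0.0]
wrist_force: [2.6, -1.2, 0.5]
width: 0.0354
grasp_force: 20.0
pos [0.5007 0.0738 0.2183] shift mm [-0.1 -0.   7.3] F [ 2.6 -1.2  0.5] T [-0.291 -1.149  0.118] w 0.0354 19.99908685684204 q6 -1.625 zaxis [ 4.e-04  0.e+00 -1.e+00] t 6.3833
```

It turns freely at about 0.1 N m. Turning on.

```bash
python3 -m creep '[{"dx":0,"dy":0,"dz":0,"rx":0,"ry":0,"rz":5},{"dx":0,"dy":0,"dz":0,"rx":0,"ry":0,"rz":10},{"dx":0,"dy":0,"dz":0,"rx":0,"ry":0,"rz":15},{"dx":0,"dy":0,"dz":0,"rx":0,"ry":0,"rz":20},{"dx":0,"dy":0,"dz":0,"rx":0,"ry":0,"rz":25},{"dx":0,"dy":0,"dz":0,"rx":0,"ry":0,"rz":30},{"dx":0,"dy":0,"dz":0,"rx":0,"ry":0,"rz":35},{"dx":0,"dy":0,"dz":0,"rx":0,"ry":0,"rz":40},{"dx":0,"dy":0,"dz":0,"rx":0,"ry":0,"rz":45},{"dx":0,"dy":0,"dz":0,"rx":0,"ry":0,"rz":50}]';python3 -m creep '[{"dx":0,"dy":0,"dz":0,"rx":0,"ry":0,"rz":0},{"dx":0,"dy":0,"dz":0,"rx":0,"ry":0,"rz":0},{"dx":0,"dy":0,"dz":0,"rx":0,"ry":0,"rz":0}]' > /dev/null;  python3 - <<'E'
from to import to
to([.5008,.0738,.211])
from rig import env
from h import *
f=env.grab_frame("wrist");np.savez("pics/w3.npz",**f)
u,v=proj(f,[.4915,.1795,.237],True).round().astype(int);print(u,v)
o=(max(u-32,0),max(v-32,0));print(o)
a=cv2.resize(f["frame"][o[1]:o[1]+64,o[0]:o[0]+64],None,fx=8,fy=8,interpolation=cv2.INTER_CUBIC)
cv2.imwrite("pics/g3.png",a)
E
```

```text
clock: 7.22
ee_pos: [0.5007, 0.074, 0.2183]
orientation: [0.616, 3.08, 0.001]
wrist_force: [2.3, 0.8, 1.1]
width: 0.0354
grasp_force: 20.0
pos [0.5007 0.074  0.2183] shift mm [-0.1 -0.2  7.3] F [2.3 0.3 1.4] T [ 0.208 -0.974 -0.11 ] w 0.0355 19.999808371067047 q6 -2.493 zaxis [ 5.e-04  4.e-04 -1.e+00] t 7.4667
431 170
(np.int64(399), np.int64(138))
```

View pics/g3.png

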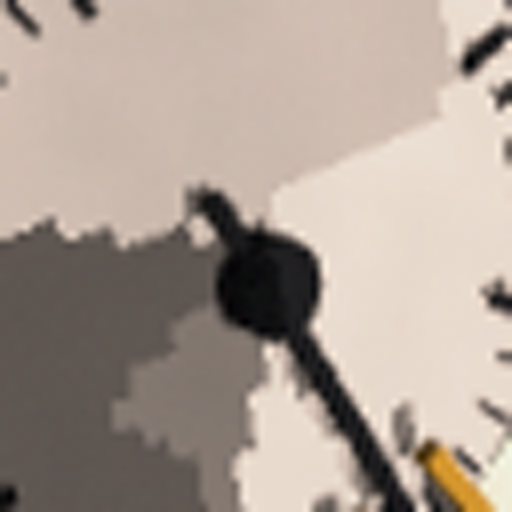

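The crop shows the dial hub at crop (267,283) and the needle running towards the prongs, but the tip is cut off. I'll take a wider crop of the same frame.

Run:
```python
from h import *
f=np.load("pics/w3.npz")
cv2.imwrite("pics/g3b.png",cv2.resize(f["frame"][160:240,420:500],None,fx=7,fy=7,interpolation=cv2.INTER_CUBIC))
```

```text
(no output)
```

View pics/g3b.png

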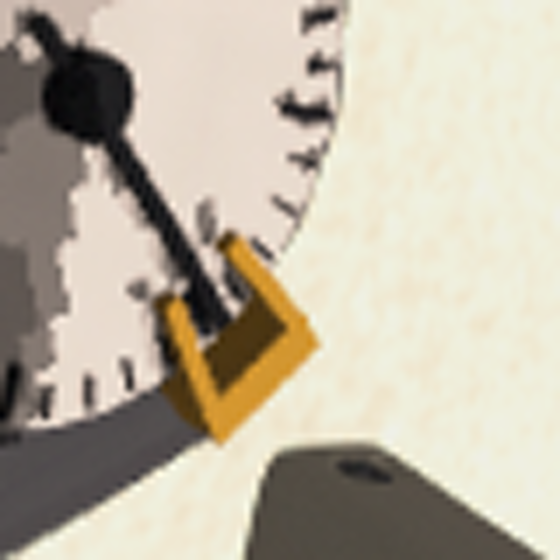

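The needle at (195,272) stands midway between the prong tips (228,240) and (165,300), so it is on the marker. I'll lower in small force-checked steps.

```bash
python3 -m creep '[{"dx":0,"dy":0,"dz":0.7,"rx":0,"ry":0,"rz":0},{"dx":0,"dy":0,"dz":1.4,"rx":0,"ry":0,"rz":0},{"dx":0,"dy":0,"dz":2.1,"rx":0,"ry":0,"rz":0},{"dx":0,"dy":0,"dz":2.8,"rx":0,"ry":0,"rz":0},{"dx":0,"dy":0,"dz":2.8,"rx":0,"ry":0,"rz":0}]' - 14;  python3 -c "
from to import to
to([.5008,.0738,.2119])"; python3 -m creep '[{"dx":0,"dy":0,"dz":0.4,"rx":0,"ry":0,"rz":0},{"dx":0,"dy":0,"dz":0.8,"rx":0,"ry":0,"rz":0},{"dx":0,"dy":0,"dz":1.2,"rx":0,"ry":0,"rz":0},{"dx":0,"dy":0,"dz":1.2,"rx":0,"ry":0,"rz":0}]';python3 -c "
from to import to
to([.5008,.0738,.2119])"
```

```text
clock: 7.93
ee_pos: [0.5007, 0.074, 0.2153]
orientation: [0.608, 3.082, 0.0]
wrist_force: [2.9, 1.9, 1.2]
width: 0.0358
grasp_force: 14.0
pos [0.5007 0.074  0.2153] shift mm [-0.1 -0.1  3.4] F [2.9 1.9 1.2] T [ 0.61  -1.091 -0.038] w 0.0358 14.00003582239151 q6 -2.495 zaxis [ 3.e-04  2.e-04 -1.e+00] t 7.9333
clock: 8.27
ee_pos: [0.5008, 0.074, 0.2151]
orientation: [0.607, 3.081, 0.001]
wrist_force: [-0.7, 1.5, 8.6]
width: 0.0356
grasp_force: 14.0
pos [0.5008 0.074  0.2151] shift mm [-0.1 -0.1  3.2] F [-0.7  1.5  8.6] T [0.809 0.159 0.002] w 0.0356 14.002784639596939 q6 -2.495 zaxis [ 1.e-03  3.e-04 -1.e+00] t 8.2667
```

It is standing on the tooth tops, so I'll turn in small steps under light pressure.

```bash
for i in 1 2 3 ; do python3 -m creep '[{"dx":0,"dy":0,"dz":0,"rx":0,"ry":0,"rz":0.7},{"dx":0,"dy":0,"dz":0,"rx":0,"ry":0,"rz":0.7}]' >/dev/null;  python3 -c "
from to import to
to([.5008,.0738,.2119])"; done
```

```text
pos [0.5008 0.0739 0.215 ] shift mm [-0.  -0.1  3.1] F [-0.3  2.1  8.4] T [0.829 0.247 0.116] w 0.0356 14.00277927517891 q6 -2.508 zaxis [ 1.e-03  3.e-04 -1.e+00] t 8.4333
pos [0.5008 0.0739 0.215 ] shift mm [-0.  -0.1  3.1] F [0.2 1.6 8. ] T [0.762 0.091 0.062] w 0.0356 14.002683162689209 q6 -2.52 zaxis [ 1.e-03  3.e-04 -1.e+00] t 8.6
pos [0.5008 0.074  0.2149] shift mm [-0.1 -0.1  3. ] F [-0.   3.5  8.1] T [ 0.803 -0.055  0.073] w 0.0354 14.002420753240585 q6 -2.533 zaxis [ 1.e-03  3.e-04 -1.e+00] t 8.7667
```

```bash
for i in 1 2 3 4; do python3 -m creep '[{"dx":0,"dy":0,"dz":0,"rx":0,"ry":0,"rz":0.8},{"dx":0,"dy":0,"dz":0,"rx":0,"ry":0,"rz":0.8}]' >/dev/null;  python3 -c "
from to import to
to([.5008,.0738,.2119])"; done
```

```text
pos [0.5007 0.074  0.2143] shift mm [-0.1 -0.1  2.4] F [1.7 1.5 3.5] T [ 0.844 -0.854 -0.009] w 0.036 14.001191854476929 q6 -2.547 zaxis [ 6.e-04  4.e-04 -1.e+00] t 8.9333
pos [0.5007 0.074  0.214 ] shift mm [-0.2 -0.1  2.1] F [2.9 3.  1.6] T [ 0.944 -1.209  0.074] w 0.0355 14.000797122716904 q6 -2.561 zaxis [ 3.e-04  3.e-04 -1.e+00] t 9.1
pos [0.5007 0.074  0.2139] shift mm [-0.2 -0.1  2. ] F [3.3 2.7 0.9] T [ 1.038 -1.245  0.007] w 0.0356 14.000626802444458 q6 -2.575 zaxis [ 1.e-04  2.e-04 -1.e+00] t 9.2667
pos [0.5007 0.074  0.2139] shift mm [-0.2 -0.1  2. ] F [4.5 4.  1. ] T [ 1.172 -1.499  0.037] w 0.0357 14.000431895256042 q6 -2.589 zaxis [ 2.e-04  3.e-04 -1.e+00] t 9.4333
```

It dropped in and the force has relaxed. Pressing down in small steps.

```bash
for i in 1 2 3; do python3 -m creep '[{"dx":0,"dy":0,"dz":0.4,"rx":0,"ry":0,"rz":0},{"dx":0,"dy":0,"dz":0.4,"rx":0,"ry":0,"rz":0}]' >/dev/null;  python3 -c "
from to import to
to([.5008,.0738,.2119])"; done
```

```text
pos [0.5007 0.074  0.2136] shift mm [-0.2 -0.1  1.7] F [4.8 3.5 0.4] T [ 1.249 -1.566 -0.015] w 0.0356 14.00029644370079 q6 -2.588 zaxis [ 2.e-04  3.e-04 -1.e+00] t 9.6
pos [0.5007 0.0739 0.2132] shift mm [-0.1 -0.1  1.3] F [4.  3.  2.3] T [ 1.284 -1.472  0.031] w 0.036 14.00036707520485 q6 -2.588 zaxis [ 3.e-04  2.e-04 -1.e+00] t 9.7667
pos [0.5007 0.074  0.2128] shift mm [-0.2 -0.1  0.9] F [3.3 3.4 0.6] T [ 1.293 -1.506  0.073] w 0.0358 14.000423848628998 q6 -2.588 zaxis [ 2.e-04  3.e-04 -1.e+00] t 9.9333
```

```bash
for i in 1 2 3 4 5; do python3 -m creep '[{"dx":0,"dy":0,"dz":0.4,"rx":0,"ry":0,"rz":0},{"dx":0,"dy":0,"dz":0.4,"rx":0,"ry":0,"rz":0}]' >/dev/null;  python3 -c "
from to import to
to([.5008,.0738,.2119])"; done
```

```text
pos [0.5007 0.074  0.2124] shift mm [-0.2 -0.1  0.5] F [2.9 3.4 1. ] T [ 1.25  -1.456  0.03 ] w 0.0359 14.000495374202728 q6 -2.588 zaxis [ 3.e-04  3.e-04 -1.e+00] t 10.1
pos [0.5007 0.074  0.212 ] shift mm [-0.2 -0.1  0.1] F [4.3 2.9 0.5] T [ 1.301 -1.419  0.062] w 0.0358 14.000376462936401 q6 -2.588 zaxis [ 2.e-04  2.e-04 -1.e+00] t 10.2667
pos [0.5007 0.0739 0.2119] shift mm [-0.1 -0.1 -0. ] F [3.  3.8 2.6] T [ 1.335 -1.114  0.005] w 0.0356 14.001675546169281 q6 -2.588 zaxis [ 4.e-04  2.e-04 -1.e+00] t 10.4333
pos [0.5008 0.0739 0.2119] shift mm [-0.1 -0.1 -0. ] F [0.9 2.9 6.4] T [ 1.395 -0.623  0.059] w 0.036 14.002781063318253 q6 -2.588 zaxis [ 7.e-04  2.e-04 -1.e+00] t 10.6
pos [0.5008 0.0739 0.2118] shift mm [-0.1 -0.1 -0.1] F [-0.3  4.4  8.6] T [ 1.42  -0.114  0.031] w 0.0358 14.00376632809639 q6 -2.588 zaxis [ 1.e-03  3.e-04 -1.e+00] t 10.7667
```

It is firmly home, stopped at the original height. I'll relax the pressure, open and withdraw.

```bash
python3 -m creep '[{"dx":0,"dy":0,"dz":-0.8,"rx":0,"ry":0,"rz":0},{"dx":0,"dy":0,"dz":-0.8,"rx":0,"ry":0,"rz":0}]' - 6; python3 -m creep '[{"dx":0,"dy":0,"dz":0,"rx":0,"ry":0,"rz":0},{"dx":0,"dy":0,"dz":0,"rx":0,"ry":0,"rz":0},{"dx":0,"dy":0,"dz":0,"rx":0,"ry":0,"rz":0},{"dx":0,"dy":0,"dz":0,"rx":0,"ry":0,"rz":0}]' 0.51; python3 -m creep '[{"dx":0,"dy":0,"dz":-8,"rx":0,"ry":0,"rz":0},{"dx":0,"dy":0,"dz":-16,"rx":0,"ry":0,"rz":0},{"dx":0,"dy":0,"dz":-28,"rx":0,"ry":0,"rz":0},{"dx":0,"dy":0,"dz":-45,"rx":0,"ry":0,"rz":0},{"dx":0,"dy":0,"dz":-70,"rx":0,"ry":0,"rz":0},{"dx":0,"dy":0,"dz":-100,"rx":0,"ry":0,"rz":0},{"dx":0,"dy":0,"dz":-130,"rx":0,"ry":0,"rz":0},{"dx":0,"dy":0,"dz":-130,"rx":0,"ry":0,"rz":0},{"dx":0,"dy":0,"dz":-130,"rx":0,"ry":0,"rz":0},{"dx":0,"dy":0,"dz":-130,"rx":0,"ry":0,"rz":0}]'
python3 - <<'E'
from rig import env
from h import *
f=env.grab_frame("wrist");np.savez("pics/w4.npz",**f)
u,v=proj(f,[.4915,.1795,.237],True).round().astype(int);o=(u-40,v-40);print(o)
a=cv2.resize(f["frame"][o[1]:o[1]+80,o[0]:o[0]+80],None,fx=7,fy=7,interpolation=cv2.INTER_CUBIC)
cv2.imwrite("pics/g4.png",a)
E
```

```text
clock: 10.93
ee_pos: [0.5007, 0.074, 0.2119]
orientation: [0.75, 3.05, 0.001]
wrist_force: [2.0, 5.1, 4.8]
width: 0.0358
grasp_force: 6.0
clock: 11.27
ee_pos: [0.4996, 0.0731, 0.211]
orientation: [-0.75, -3.049, 0.003]
wrist_force: [-0.4, -0.2, 0.6]
width: 0.0445
grasp_force: 0.0
clock: 12.1
ee_pos: [0.5003, 0.0738, 0.3419]
orientation: [0.75, 3.051, 0.001]
wrist_force: [0.6, 0.5, 0.4]
width: 0.0445
grasp_force: 0.0
(np.int64(315), np.int64(90))
```

View pics/g4.png

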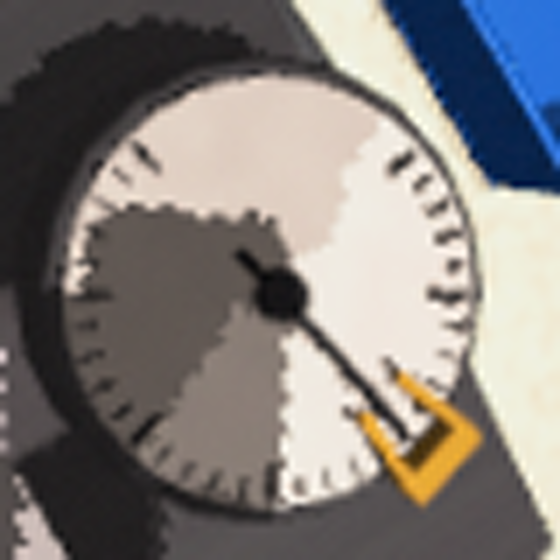

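The needle, running from (281,293) to (405,435), lies between the prong tips (400,377) and (363,415), about 1 mm off centre. The hand is clear, so I'm handing in.

```bash
python3 -c "
from rig import env
print(env.hand_in())"
```

```text
the job is handed in; nothing more can be done
None
```

The job is handed in: the knob was pulled up, turned about 60° clockwise and pushed home to its original height, the needle stands about 1 mm from the middle of the marker, and the hand is clear; no verdict came back.

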